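# Load the lamp test fixture from the press carrier, keeping the order

## Task

Move the four LED lamp bodies from the nests of the press carrier into the seats of the insulation-test fixture and keep their order for the test log: the lamp nearest the carrier's red handle goes into the seat nearest the fixture's control box with the red button, the next lamp into the next seat, and so on to the far end. Keep every lamp upright and set it down gently, without dropping it, fully home in its seat.

Things in the scene. Friction and masses are not known exactly. Their poses are not given: they have to be found in the camera images.
- lamp_white: LED lamp body, white ribbed housing, standing wide end down, 82 mm high, about 70 g. Housing 54 mm across at the foot, tapering to 29 mm at 55 mm height; above it a round metal screw cap, 27 mm across, from 55 to 76 mm above the foot: the place to grip, from above. Origin: centre of the underside; z up through the cap; yaw arbitrary.
- nest_white: White nylon cup, 76 mm across (68 inside), fixed on the carrier, a steel plate 92 x 330 mm: here the white lamp stands at the start. Origin: centre of its underside, 10 mm above the table; floor at 5 mm, rim at 12 mm. The four nests form a row, 80 mm apart; in each, y points along the row to the carrier's red loop handle, x across it.
- lamp_black: LED lamp body, black ribbed housing, standing wide end down, 82 mm high, about 70 g. Housing 54 mm across at the foot, tapering to 29 mm at 55 mm height; above it a round metal screw cap, 27 mm across, from 55 to 76 mm above the foot: the place to grip, from above. Origin: centre of the underside; z up through the cap; yaw arbitrary.
- nest_black: White nylon cup, 76 mm across (68 inside), fixed on the carrier, a steel plate 92 x 330 mm: here the black lamp stands at the start. Origin: centre of its underside, 10 mm above the table; floor at 5 mm, rim at 12 mm. The four nests form a row, 80 mm apart; in each, y points along the row to the carrier's red loop handle, x across it.
- lamp_yellow: LED lamp body, yellow ribbed housing, standing wide end down, 82 mm high, about 70 g. Housing 54 mm across at the foot, tapering to 29 mm at 55 mm height; above it a round metal screw cap, 27 mm across, from 55 to 76 mm above the foot: the place to grip, from above. Origin: centre of the underside; z up through the cap; yaw arbitrary.
- nest_yellow: White nylon cup, 76 mm across (68 inside), fixed on the carrier, a steel plate 92 x 330 mm: here the yellow lamp stands at the start. Origin: centre of its underside, 10 mm above the table; floor at 5 mm, rim at 12 mm. The four nests form a row, 80 mm apart; in each, y points along the row to the carrier's red loop handle, x across it.
- lamp_green: LED lamp body, green ribbed housing, standing wide end down, 82 mm high, about 70 g. Housing 54 mm across at the foot, tapering to 29 mm at 55 mm height; above it a round metal screw cap, 27 mm across, from 55 to 76 mm above the foot: the place to grip, from above. Origin: centre of the underside; z up through the cap; yaw arbitrary.
- nest_green: White nylon cup, 76 mm across (68 inside), fixed on the carrier, a steel plate 92 x 330 mm: here the green lamp stands at the start. Origin: centre of its underside, 10 mm above the table; floor at 5 mm, rim at 12 mm. The four nests form a row, 80 mm apart; in each, y points along the row to the carrier's red loop handle, x across it.
- fixture: Fixed grey plate, 330 (y) x 108 mm (x), 20 mm high (28 at its +x edge), with four empty round seats with brass discs. Origin: centre of its underside, on the table. Seat centres at x = 0, y = 0.12, 0.04, -0.04, -0.12 m; each 68 mm across, 8 mm deep, floor 12 mm above the origin. A control box stands at one end, a plain 28 mm high metal block at the other.
- control_box: Grey box, 100 x 74 mm, 53 mm high, black top with a round red mushroom button (to 71 mm), fixed at one end of the fixture's row of seats, 0.207 m from the fixture's origin towards its +y or its -y: the end varies. Origin: centre of its underside, on the table.
Mind the look-alikes: they are no part of the job. Several things have the shape of the lamp_white; the one meant has the colours described above.

How it is judged (in metres and radians):
At the end, for the whole second after the job is handed in: Each lamp is upright (0.1 rad), released and at rest on its seat's floor (foot 9 to 15 mm above the fixture's underside), within 10 mm of the seat centre along and across the row; the order counted from the control box equals the carrier's, counted from its red handle (z of lamp_white in the frame of fixture between 0.009 and 0.015 m and angle between each of lamp_white, lamp_black, lamp_yellow, lamp_green's own z axis and vertical below 0.1 rad and linear speed of each of lamp_white, lamp_black, lamp_yellow, lamp_green below 0.03 m/s and angular speed of each of lamp_white, lamp_black, lamp_yellow, lamp_green below 0.3 rad/s and x of lamp_white in the frame of fixture between -0.01 and 0.01 m and ((y of any of nest_black, nest_yellow, nest_green in the frame of nest_white below -0.2 m and horizontal distance between lamp_white and control_box between 0.077 and 0.097 m) or (y of any of nest_black, nest_yellow, nest_green in the frame of nest_white below -0.12 m and y of any of nest_black, nest_yellow, nest_green in the frame of nest_white above 0.04 m and horizontal distance between lamp_white and control_box between 0.157 and 0.177 m) or (y of any of nest_black, nest_yellow, nest_green in the frame of nest_white above 0.12 m and y of any of nest_black, nest_yellow, nest_green in the frame of nest_white below -0.04 m and horizontal distance between lamp_white and control_box between 0.237 and 0.257 m) or (y of any of nest_black, nest_yellow, nest_green in the frame of nest_white above 0.2 m and horizontal distance between lamp_white and control_box between 0.317 and 0.337 m)) and z of lamp_black in the frame of fixture between 0.009 and 0.015 m and x of lamp_black in the frame of fixture between -0.01 and 0.01 m and ((y of any of nest_white, nest_yellow, nest_green in the frame of nest_black below -0.2 m and horizontal distance between lamp_black and control_box between 0.077 and 0.097 m) or (y of any of nest_white, nest_yellow, nest_green in the frame of nest_black below -0.12 m and y of any of nest_white, nest_yellow, nest_green in the frame of nest_black above 0.04 m and horizontal distance between lamp_black and control_box between 0.157 and 0.177 m) or (y of any of nest_white, nest_yellow, nest_green in the frame of nest_black above 0.12 m and y of any of nest_white, nest_yellow, nest_green in the frame of nest_black below -0.04 m and horizontal distance between lamp_black and control_box between 0.237 and 0.257 m) or (y of any of nest_white, nest_yellow, nest_green in the frame of nest_black above 0.2 m and horizontal distance between lamp_black and control_box between 0.317 and 0.337 m)) and z of lamp_yellow in the frame of fixture between 0.009 and 0.015 m and x of lamp_yellow in the frame of fixture between -0.01 and 0.01 m and ((y of any of nest_white, nest_black, nest_green in the frame of nest_yellow below -0.2 m and horizontal distance between lamp_yellow and control_box between 0.077 and 0.097 m) or (y of any of nest_white, nest_black, nest_green in the frame of nest_yellow below -0.12 m and y of any of nest_white, nest_black, nest_green in the frame of nest_yellow above 0.04 m and horizontal distance between lamp_yellow and control_box between 0.157 and 0.177 m) or (y of any of nest_white, nest_black, nest_green in the frame of nest_yellow above 0.12 m and y of any of nest_white, nest_black, nest_green in the frame of nest_yellow below -0.04 m and horizontal distance between lamp_yellow and control_box between 0.237 and 0.257 m) or (y of any of nest_white, nest_black, nest_green in the frame of nest_yellow above 0.2 m and horizontal distance between lamp_yellow and control_box between 0.317 and 0.337 m)) and z of lamp_green in the frame of fixture between 0.009 and 0.015 m and x of lamp_green in the frame of fixture between -0.01 and 0.01 m and ((y of any of nest_white, nest_black, nest_yellow in the frame of nest_green below -0.2 m and horizontal distance between lamp_green and control_box between 0.077 and 0.097 m) or (y of any of nest_white, nest_black, nest_yellow in the frame of nest_green below -0.12 m and y of any of nest_white, nest_black, nest_yellow in the frame of nest_green above 0.04 m and horizontal distance between lamp_green and control_box between 0.157 and 0.177 m) or (y of any of nest_white, nest_black, nest_yellow in the frame of nest_green above 0.12 m and y of any of nest_white, nest_black, nest_yellow in the frame of nest_green below -0.04 m and horizontal distance between lamp_green and control_box between 0.237 and 0.257 m) or (y of any of nest_white, nest_black, nest_yellow in the frame of nest_green above 0.2 m and horizontal distance between lamp_green and control_box between 0.317 and 0.337 m))); the robot touches nothing.
It fails at once if a lamp is tipped over (leans more than 35 degrees) (angle between any of lamp_white, lamp_black, lamp_yellow, lamp_green's own z axis and vertical above 0.61 rad).
It fails at once if a lamp is dropped (moves faster than 0.6 m/s with its foot less than 40 mm above the table) ((linear speed of lamp_white above 0.6 m/s and height (world z) of lamp_white below 0.04 m) or (linear speed of lamp_black above 0.6 m/s and height (world z) of lamp_black below 0.04 m) or (linear speed of lamp_yellow above 0.6 m/s and height (world z) of lamp_yellow below 0.04 m) or (linear speed of lamp_green above 0.6 m/s and height (world z) of lamp_green below 0.04 m)).
It also fails if it takes over 90 s, if anything falls off the work surface, if the arm or the gripper's body presses on something with over 40 N, if the wrist force passes 120 N, or if a joint passes its speed limit or range.

## Robot

A 6-joint arm with a two-finger parallel gripper is mounted at the origin on the work surface. World frame = base frame: x ahead of the robot, y to its left, z up, the work surface at z = 0. Lengths are in mm, angles in rad, forces in N, time in s.
With the tool pointing down it reaches from about 350 to 925 mm from the base axis. Payload 6.4 kg.
Tool frame: the origin (TCP) lies at the very end of the fingers, on their centre line; the grasp point (between the pads) lies grasp_offset behind it (grasp_offset is the distance from the TCP to the grasp point, in mm); z points along the fingers, y is the line along which they close (so a half turn about z gives the same grasp; the last joint's range is limited). The gripper opens to 85 mm and grips with 20 to 120 N. Pads are 22 mm wide; open, the fingers measure 114 mm over their backs; the gripper's body (76 mm by 85 mm) begins 54 mm behind the grasp point. The pads swing forward as they close: fully open they stand 13 mm farther back than shut.
Start: joints at [1.052, 0.245, 1.558, -0, 1.339, -0.174], TCP at [219.703, 611.755, 231.29] pointing down, gripper open.
Joint ranges: [-3.13, 3.13], [-1.02, 2.26], [0.13, 2.54], [-0.95, 4.09], [0.21, 2.88], [-2.74, 2.74]. Speed limits (rad/s): [2.57, 2.57, 3.14, 3.14, 3.14, 3.14].

## Interface

Orientations are given as [roll, pitch, yaw] about the fixed x, y, z axes, in that order (R = Rz(yaw) Ry(pitch) Rx(roll)).
In Python, from bench import observe, read_camera, camera_info, hand_in, find_in, grasp_offset gives the robot as it stands.
- The arm moves only by the shell command python3 -m pendant 'ROWS' [FORCE]. ROWS is JSON, a list of rows, each an object with "hand": the finger opening in mm, from 0 to 85.4; "delta_pos": the shift along the tool's x, y, z in mm, a list of three; "angular": the turn, a rotation vector about the tool's x, y, z in degrees, a list of three. A call has 1 to 8 rows; each row shifts and turns the commanded pose from where the row before left it, along the tool's axes as they then stand; what a row does not reach is not made up. A row lasts 1/12 s, in which the tool goes at most 41.7 mm and 7.16 degrees, less where a joint would pass 70% of its speed; a pose out of reach is approached as far as the arm can. A call with a gripper value outside its range is refused whole. The fingers move at their own pace and stop on an object; FORCE is the grip in N (left out, the last holds). Time passes only in rows, so rows that do not move let the fingers close. It gives the time, the measured TCP pose, the force, the opening and the grip force at its end, in the units of the state.
- observe(): the state, without advancing time (a new reading comes with each control period).
- read_camera(name): name is "side" or "top" or "wrist"; returns the picture (480x640x3 uint8, red, green, blue); there is no depth.
- camera_info(name): a dict with "fx", "fy", "cx", "cy" (pixels), "extrinsics" (4x4, takes a point from camera to world coordinates). Camera axes: x right, y down, z forward; pixel columns grow to the right and rows downward; lengths in mm; the calibration is good to about 2 mm. A picture is of the moment at which its call begins: read the wrist's pose just before it. camera_info takes no time and is no camera call; for the wrist camera it gives the pose at the moment of the call.
- hand_in(): hands the job in; it is judged then, once.
Trained networks look in the newest picture that a camera, given by its name, has taken for a name from the list of things; names that differ only in an ending like _2 or _b are one class to them, and where a whole thing is asked for, a point or a joint stands for the part that bears it (a point fixed in the world has none). Each returns a list of dicts, best first, with "confidence" (0 to 1); they miss things now and then, are a little off and sometimes report something else, mostly with a low value. They report only what shows in the picture. A call takes as long as a camera call. They do not tell look-alikes from the thing itself.
- find_in(camera, label): "at" ([column, row] in pixels, amid what is visible of it).
The state is a dict: "t": time; "q": joint angles; "dq": joint speeds; "tau": joint torques, N m; "ee_pos": TCP position; "tcp_rot": TCP orientation; "wrist_force": force on the tool from outside, world axes, zero at the start; "wrist_torque": the same for the moment, N m; "opening": finger opening in mm; "grip_force": force on a finger pad.
Only numpy, scipy, OpenCV 4.12 (cv2) and the standard library are available. Lean on these libraries where they do the work, as an engineer would, in place of code of your own. Each camera call takes 0.05 s, during which the arm holds its last target. There are 200 camera calls.

## Working session

There is one attempt and no reset: what is moved stays moved. The work goes in short steps, Python scripts to look and compute and a shell command to move; the robot and the scene stay as the last step left them, time stands still between calls to the robot, and variables do not carry over. Pictures are saved under pics/ and viewed, at most 14 in all, crops included, and the job is handed in when it is done.

```bash
ls; mkdir -p pics; python3 - <<'E'
from bench import *
import cv2,numpy as np
print(grasp_offset if not callable(grasp_offset) else grasp_offset())
for c in("top","side"):
    im=read_camera(c); cv2.imwrite(f"pics/{c}0.png",im[:,:,::-1])
    i=camera_info(c); print(c,i["fx"],i["fy"],i["cx"],i["cy"],np.round(i["extrinsics"],3).tolist())
    for l in("lamp_white","lamp_black","lamp_yellow","lamp_green","nest_white","fixture","control_box"):
        print(l,[(np.round(d["at"]).tolist(),round(d["confidence"],2)) for d in find_in(c,l)])
print(observe())
E
```

```text
pics
18.700000000000003
top 472.44195377247604 472.44195377247604 321.3109956405437 235.77191272060034 [[0.013, -0.994, 0.104, 438.417], [-0.999, -0.018, -0.046, -22.774], [0.047, -0.103, -0.994, 701.042], [0.0, 0.0, 0.0, 1.0]]
lamp_white [([479.0, 261.0], 0.91), ([406.0, 260.0], 0.7)]
lamp_black [([244.0, 276.0], 0.65), ([355.0, 265.0], 0.62)]
lamp_yellow [([241.0, 277.0], 0.83)]
lamp_green [([300.0, 270.0], 0.75)]
nest_white [([402.0, 276.0], 0.83), ([260.0, 284.0], 0.35)]
fixture [([255.0, 144.0], 0.8), ([110.0, 123.0], 0.72)]
control_box [([111.0, 126.0], 0.91)]
side 611.0108829724622 611.0108829724622 325.2464539032163 234.60164152936525 [[0.948, -0.193, 0.252, 217.445], [-0.318, -0.578, 0.752, -844.377], [0.001, -0.793, -0.609, 698.143], [0.0, 0.0, 0.0, 1.0]]
lamp_white [([349.0, 287.0], 0.95), ([372.0, 346.0], 0.65), ([255.0, 299.0], 0.6)]
lamp_black [([323.0, 261.0], 0.97)]
lamp_yellow [([288.0, 211.0], 0.8)]
lamp_green [([305.0, 233.0], 0.81)]
nest_white [([351.0, 315.0], 0.61)]
fixture [([391.0, 212.0], 0.92)]
control_box [([357.0, 146.0], 0.61), ([352.0, 315.0], 0.38)]
{'t': 0.8, 'q': array([ 1.05190629e+00,  2.45059241e-01,  1.55777827e+00,  4.74701181e-06,
        1.33870806e+00, -1.74139447e-01]), 'dq': array([ 0.00076579,  0.00033267,  0.00185655, -0.00146287,  0.00076547,
        0.00177186]), 'tau': array([-1.12878022e-04, -4.29485393e+01, -3.26406026e+01,  4.64476500e-05,
        4.70433115e-04, -3.09443074e-06]), 'ee_pos': array([219.70291949, 611.76545954, 231.32804436]), 'tcp_rot': array([3.14154549e+00, 3.60685127e-06, 2.79684098e+00]), 'wrist_force': array([ 0.47350641, -0.25704665, -0.45857941]), 'wrist_torque': array([-0.07366447, -0.04149126, -0.0136596 ]), 'grip_force': 0.0, 'opening': 85.43444788101925}
```

View pics/top0.png

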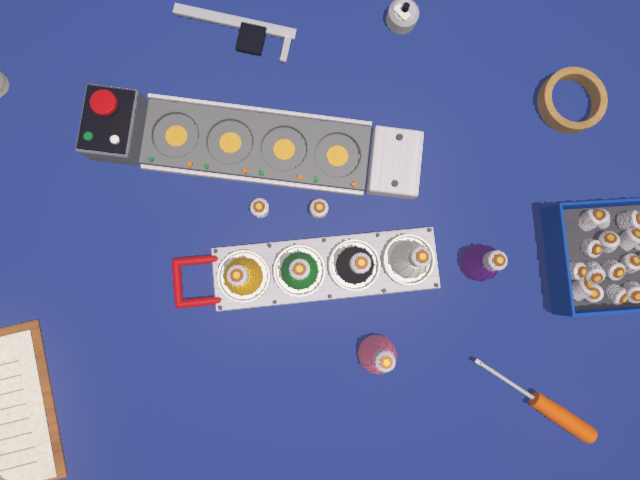

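View pics/side0.png

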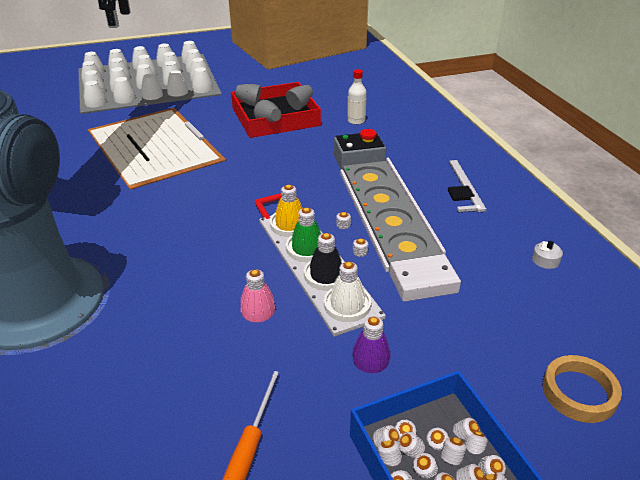

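The top view shows the carrier with its red handle at the left (190,282). From the handle the lamps run yellow (243,275), green (299,270), black (355,265), white (408,260). The control box with the red button is at the left end of the fixture (105,120), with seats at (176,136), (230,142), (284,149) and (338,156). The lamp-shaped candidates are these four, which stand in the nests in the described colours, plus purple (484,262) and pink (378,355), which stand free on the table and are look-alikes. Next I'll triangulate caps and discs and make an enlarged crop.

```bash
cat > h.py <<'E'
from bench import *
import cv2,numpy as np
def ray(c,p,info=None):
    i=info or camera_info(c);E=np.array(i["extrinsics"]);d=np.array([(p[0]-i["cx"])/i["fx"],(p[1]-i["cy"])/i["fy"],1.])
    return E[:3,3],E[:3,:3]@d/np.linalg.norm(d)
def tri(rays):
    A=sum(np.eye(3)-np.outer(d,d) for o,d in rays);b=sum((np.eye(3)-np.outer(d,d))@o for o,d in rays)
    x=np.linalg.solve(A,b);return x,[np.linalg.norm(np.cross(d,x-o)) for o,d in rays]
def onz(o,d,z): return o+d*(z-o[2])/d[2]
def blob(im,p,r,lo=(8,110,110),hi=(32,255,255)):
    x,y=map(int,p);h=cv2.cvtColor(im[y-r:y+r+1,x-r:x+r+1],cv2.COLOR_RGB2HSV)
    m=cv2.inRange(h,lo,hi);n,l,s,c=cv2.connectedComponentsWithStats(m)
    if n<2:return None
    k=1+np.argmax(s[1:,4]);return c[k]+[x-r,y-r],int(s[k,4])
E
python3 - <<'E'
from h import *
T=read_camera("top");S=read_camera("side")
cap=dict(y=((237,275),(289,188)),g=((299,269),(306,213)),b=((361,263),(326,238)),w=((422,257),(348,267)))
disc={1:((176,136),(370,177)),2:((230,142),(380,198)),3:((284,149),(393,221)),4:((338,156),(407,246))}
for D,r in((cap,8),(disc,17)):
  for k,(a,b) in D.items():
    pa,pb=blob(T,a,r),blob(S,b,r)
    if r==8: 
        pass
    x,e=tri([ray("top",pa[0]),ray("side",pb[0])])
    print(k,np.round(pa[0],1),pa[1],np.round(pb[0],1),pb[1],x.round(1),np.round(e,1),onz(*ray("top",pa[0]),97 if r==8 else 12).round(1))
a=cv2.resize(S[165:385,225:485],None,fx=2.3,fy=2.3,interpolation=cv2.INTER_CUBIC)
cv2.imwrite("pics/crop1.png",a[:,:,::-1])
E
```

```text
y [236.1 274.9] 109 [288. 187.] 37 [449.5  57.3  93.8] [0.5 0.5] [450.   56.7  97. ]
g [298.8 268.5] 106 [303.6 209.1] 61 [457.  -21.8  96.2] [2.3 2.3] [459.2 -22.4  97. ]
b [360.7 262.4] 106 [325.7 235.8] 51 [ 467.9 -101.8   94.3] [0.4 0.4] [ 468.2 -101.6   97. ]
w [421.6 256.2] 105 [348.3 264.9] 59 [ 477.4 -181.4   94.1] [0.3 0.3] [ 477.5 -180.8   97. ]
1 [175.8 135.5] 339 [369.9 176.7] 103 [655.1 163.   12.1] [0.6 0.6] [655.8 162.9  12. ]
2 [230.  142.3] 336 [381.1 197.6] 118 [647.3  83.3  11.9] [0.4 0.4] [647.7  83.2  12. ]
3 [283.6 148.9] 328 [393.2 220.6] 138 [639.1   3.7  12.2] [0.7 0.7] [639.8   3.6  12. ]
4 [336.9 155.5] 329 [406.9 246.1] 159 [631.1 -76.   12.2] [0.6 0.6] [631.8 -76.2  12. ]
```

View pics/crop1.png

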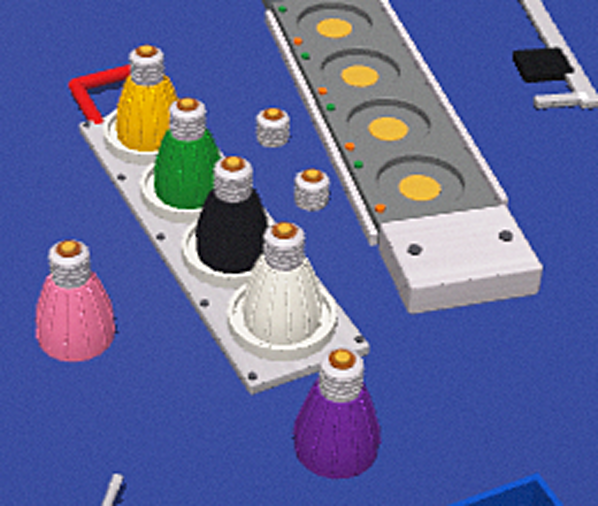

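The crop confirms it: the four lamps stand in the nests in the order yellow, green, black, white, counted from the red handle. Pink and purple stand outside and stay untouched. I'll use tool yaw 90°, so that tool x is world +y and tool y is world +x.

```bash
python3 -m pendant '[{"hand":60,"angular":[0,0,7.1]},{"hand":60,"angular":[0,0,7.1]},{"hand":60,"angular":[0,0,7.1]},{"hand":60,"angular":[0,0,7.1]},{"hand":60,"angular":[0,0,7.1]},{"hand":60,"angular":[0,0,7.1]},{"hand":60,"angular":[0,0,7.1]},{"hand":60,"angular":[0,0,7.1]}]' 40
python3 -m pendant '[{"hand":60,"angular":[0,0,7]},{"hand":60,"angular":[0,0,6.45]},{"hand":60,"delta_pos":[-36,15,0]},{"hand":60,"delta_pos":[-36,15,0]},{"hand":60,"delta_pos":[-36,15,0]},{"hand":60,"delta_pos":[-36,15,0]},{"hand":60,"delta_pos":[-36,15,0]},{"hand":60,"delta_pos":[0,0,0]}]'
python3 -c "
from bench import *;print(grasp_offset,observe()['ee_pos'],observe()['tcp_rot'])"
```

```text
18.700000000000003 [219.68889707 611.77883994 231.33384412] [3.14151887e+00 4.57725910e-06 2.79685050e+00]schema error: expected keys hand, delta_pos, angular
schema error: expected keys hand, delta_pos, angular
```

```bash
python3 -m pendant '[{"hand":60,"delta_pos":[0,0,0],"angular":[0,0,7.1]},{"hand":60,"delta_pos":[0,0,0],"angular":[0,0,7.1]},{"hand":60,"delta_pos":[0,0,0],"angular":[0,0,7.1]},{"hand":60,"delta_pos":[0,0,0],"angular":[0,0,7.1]},{"hand":60,"delta_pos":[0,0,0],"angular":[0,0,7.1]},{"hand":60,"delta_pos":[0,0,0],"angular":[0,0,7.1]},{"hand":60,"delta_pos":[0,0,0],"angular":[0,0,7.1]},{"hand":60,"delta_pos":[0,0,0],"angular":[0,0,7.1]}]' 40
python3 -m pendant '[{"hand":60,"delta_pos":[0,0,0],"angular":[0,0,7]},{"hand":60,"delta_pos":[0,0,0],"angular":[0,0,6.45]},{"hand":60,"delta_pos":[-36,15,0],"angular":[0,0,0]},{"hand":60,"delta_pos":[-36,15,0],"angular":[0,0,0]},{"hand":60,"delta_pos":[-36,15,0],"angular":[0,0,0]},{"hand":60,"delta_pos":[-36,15,0],"angular":[0,0,0]},{"hand":60,"delta_pos":[-36,15,0],"angular":[0,0,0]},{"hand":60,"delta_pos":[0,0,0],"angular":[0,0,0]}]'
python3 -c "
from bench import *;print(grasp_offset,observe()['ee_pos'],observe()['tcp_rot'])"
```

```text
t: 1.57
ee_pos: [219.7, 611.8, 231.3]
tcp_rot: [-3.142, 0.0, 1.799]
wrist_force: [-0.1, -0.0, -0.3]
opening: 59.6
grip_force: 0.0
t: 2.23
ee_pos: [296.4, 427.4, 231.0]
tcp_rot: [3.141, 0.002, 1.566]
wrist_force: [0.4, -0.1, -0.3]
opening: 60.0
grip_force: 0.0
18.700000000000003 [296.42660824 427.41003419 230.98416689] [3.14113330e+00 2.06436300e-03 1.56567848e+00]
```

```bash
python3 -m pendant '[{"hand":60,"delta_pos":[-36,15,0],"angular":[0,0,0]},{"hand":60,"delta_pos":[-36,15,0],"angular":[0,0,0]},{"hand":60,"delta_pos":[-36,15,0],"angular":[0,0,0]},{"hand":60,"delta_pos":[-36,15,0],"angular":[0,0,0]},{"hand":60,"delta_pos":[-36,15,0],"angular":[0,0,0]},{"hand":60,"delta_pos":[-36,15,0],"angular":[0,0,0]},{"hand":60,"delta_pos":[-36,15,0],"angular":[0,0,0]},{"hand":60,"delta_pos":[-36,15,0],"angular":[0,0,0]}]'
python3 -m pendant '[{"hand":60,"delta_pos":[-36,15,0],"angular":[0,0,0]},{"hand":60,"delta_pos":[-36,15,0],"angular":[0,0,0]},{"hand":60,"delta_pos":[0,0,0],"angular":[0,0,0]},{"hand":60,"delta_pos":[0,0,0],"angular":[0,0,0]}]'
python3 - <<'E'
from h import *
i=camera_info("wrist");W=read_camera("wrist");cv2.imwrite("pics/w1.png",W[:,:,::-1])
print(i["fx"],i["cx"],i["cy"],np.round(i["extrinsics"],2).tolist())
print(observe()["ee_pos"],observe()["tcp_rot"])
E
```

```text
t: 2.9
ee_pos: [415.2, 142.3, 231.8]
tcp_rot: [3.14, -0.0, 1.571]
wrist_force: [0.3, 0.3, -0.2]
opening: 59.9
grip_force: 0.0
t: 3.23
ee_pos: [445.4, 70.3, 231.5]
tcp_rot: [3.141, -0.0, 1.567]
wrist_force: [-0.1, 0.2, 0.1]
opening: 59.8
grip_force: 0.0
397.30672600215274 320.9550055817528 235.95718062722312 [[1.0, -0.0, -0.0, 445.56], [-0.0, -0.95, -0.32, 150.55], [0.0, 0.32, -0.95, 374.25], [0.0, 0.0, 0.0, 1.0]]
[444.86044316  71.4838862  231.36195367] [-3.14153171e+00 -4.54782476e-04  1.56916103e+00]
```

View pics/w1.png

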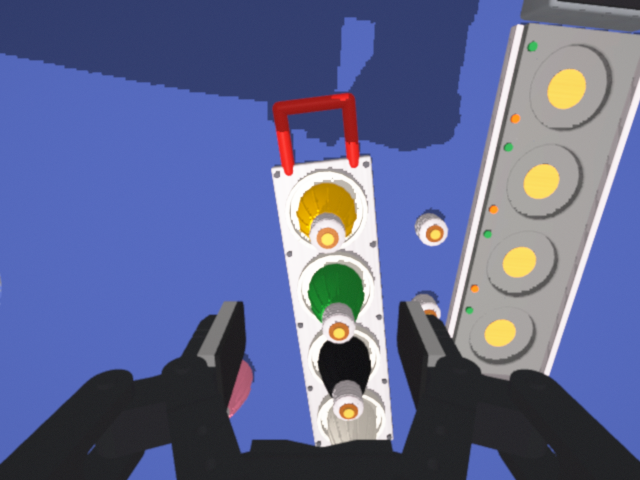

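The wrist view shows the handle at the top (315,130), with yellow cap (327,238), green (339,331) and black (348,411) below it. The seat discs are at (566,89), (541,182), (519,263) and (500,333). I'll triangulate again with these.

```bash
python3 - <<'E'
from h import *
i=camera_info("wrist");W=read_camera("wrist");T=read_camera("top")
print(observe()["ee_pos"])
wc=dict(y=(327,238),g=(339,331),b=(348,411)); tc=dict(y=(237,275),g=(299,269),b=(361,263),w=(422,257))
wd={1:(566,89),2:(541,182),3:(519,263),4:(500,333)};td={1:(176,136),2:(230,142),3:(284,149),4:(338,156)}
for A,B,r,q in((wc,tc,11,9),(wd,td,22,17)):
  for k in A:
    lo=(8,130,90)
    pa=blob(W,A[k],r,lo);pb=blob(T,B[k],q,lo)
    x,e=tri([ray("wrist",pa[0],i),ray("top",pb[0])])
    print(k,pa[0].round(1),pa[1],pb[1],x.round(1),np.round(e[0],1),[onz(*v,97 if r==11 else 12)[:2].round(1) for v in(ray("wrist",pa[0],i),ray("top",pb[0]))])
E
```

```text
[444.37617025  72.65489509 231.23254302]
y [328.  239.3] 334 4 [456.2  48.6  72.8] 5.7 [array([450. ,  57.1]), array([461. ,  45.6])]Traceback (most recent call last):
  File "<stdin>", line 10, in <module>
TypeError: 'NoneType' object is not subscriptable
```

```bash
python3 - <<'E'
from h import *
i=camera_info("wrist");W=read_camera("wrist");T=cv2.imread("pics/top0.png")[:,:,::-1].copy();S=cv2.imread("pics/side0.png")[:,:,::-1].copy()
print(observe()["ee_pos"])
wc=dict(y=(327,238),g=(339,331),b=(348,411)); tc=dict(y=(237,275),g=(299,269),b=(361,263),w=(422,257))
wd={1:(566,89),2:(541,182),3:(519,263),4:(500,333)};td={1:(176,136),2:(230,142),3:(284,149),4:(338,156)}
for A,B,r,q in((wc,tc,11,8),(wd,td,22,17)):
  for k in A:
    pa=blob(W,A[k],r);pb=blob(T,B[k],q)
    x,e=tri([ray("wrist",pa[0],i),ray("top",pb[0])])
    print(k,pa[0].round(1),pa[1],pb[1],x.round(1),np.round(e[0],1),[onz(*v,96 if r==11 else 12)[:2].round(1) for v in(ray("wrist",pa[0],i),ray("top",pb[0]))])
E
```

```text
[444.28754558  72.87610487 231.21475482]
y [328.4 240.4] 331 109 [450.   56.9  95.4] 0.0 [array([449.9,  57.1]), array([450. ,  56.8])]
g [339.2 333.9] 279 106 [459.2 -22.4  95.8] 0.1 [array([459.1, -22.2]), array([459.2, -22.3])]
b [348.4 413.5] 220 105 [ 468.3 -101.7   95.6] 0.0 [array([ 468.2, -101.4]), array([ 468.2, -101.6])]
1 [567.4  92.6] 1163 339 [655.3 162.5  13. ] 0.2 [array([655.7, 162.3]), array([655.8, 162.9])]
2 [541.7 184.7] 939 335 [647.1  82.9  13.4] 0.1 [array([647.7,  82.6]), array([647.6,  83.2])]
3 [519.2 264.9] 775 328 [639.3   3.3  13.1] 0.3 [array([639.6,   2.8]), array([639.9,   3.5])]
4 [499.6 335.5] 639 329 [631.2 -76.2  13.3] 0.2 [array([631.7, -77. ]), array([631.8, -76.2])]
```

```bash
python3 -m pendant '[{"hand":60,"delta_pos":[-16,6,0],"angular":[0,0,0]},{"hand":60,"delta_pos":[0,0,0],"angular":[0,0,0]},{"hand":60,"delta_pos":[0,0,35],"angular":[0,0,0]},{"hand":60,"delta_pos":[0,0,35],"angular":[0,0,0]},{"hand":60,"delta_pos":[0,0,30],"angular":[0,0,0]},{"hand":60,"delta_pos":[0,0,0],"angular":[0,0,0]},{"hand":60,"delta_pos":[0,0,0],"angular":[0,0,0]},{"hand":60,"delta_pos":[0,0,0],"angular":[0,0,0]}]'
```

```text
t: 4.1
ee_pos: [451.7, 56.3, 133.1]
tcp_rot: [3.139, 0.0, 1.572]
wrist_force: [-0.4, -0.5, 0.7]
opening: 60.1
grip_force: 0.0
```

```bash
python3 -m pendant '[{"hand":60,"delta_pos":[0,-0.5,25],"angular":[0,0,0]},{"hand":60,"delta_pos":[0,0,25],"angular":[0,0,0]},{"hand":60,"delta_pos":[0,0,12],"angular":[0,0,0]},{"hand":60,"delta_pos":[0,0,7],"angular":[0,0,0]},{"hand":60,"delta_pos":[0,0,0],"angular":[0,0,0]},{"hand":60,"delta_pos":[0,0,0],"angular":[0,0,0]}]'
python3 -m pendant '[{"hand":36,"delta_pos":[0,0,0],"angular":[0,0,0]},{"hand":32,"delta_pos":[0,0,0],"angular":[0,0,0]},{"hand":28,"delta_pos":[0,0,0],"angular":[0,0,0]},{"hand":20,"delta_pos":[0,0,0],"angular":[0,0,0]},{"hand":20,"delta_pos":[0,0,0],"angular":[0,0,0]},{"hand":20,"delta_pos":[0,0,0],"angular":[0,0,0]}]' 35
```

```text
t: 4.6
ee_pos: [451.7, 55.7, 64.0]
tcp_rot: [3.139, 0.0, 1.571]
wrist_force: [0.5, -0.4, 0.8]
opening: 59.7
grip_force: 0.0
t: 5.1
ee_pos: [451.2, 55.6, 63.9]
tcp_rot: [3.14, 0.0, 1.571]
wrist_force: [-1.4, -0.1, 7.8]
opening: 29.3
grip_force: 32.9
```

The force reads +8 N upward and the opening is 29.3 mm, so the pads are probably on the shoulder below the cap. I'll regrip a few mm higher.

```bash
python3 -m pendant '[{"hand":45,"delta_pos":[0,0,0],"angular":[0,0,0]},{"hand":45,"delta_pos":[0,0,0],"angular":[0,0,0]},{"hand":45,"delta_pos":[0,-1,-5],"angular":[0,0,0]},{"hand":45,"delta_pos":[0,0,0],"angular":[0,0,0]},{"hand":45,"delta_pos":[0,0,0],"angular":[0,0,0]}]'
python3 -m pendant '[{"hand":32,"delta_pos":[0,0,0],"angular":[0,0,0]},{"hand":30,"delta_pos":[0,0,0],"angular":[0,0,0]},{"hand":28,"delta_pos":[0,0,0],"angular":[0,0,0]},{"hand":20,"delta_pos":[0,0,0],"angular":[0,0,0]},{"hand":20,"delta_pos":[0,0,0],"angular":[0,0,0]},{"hand":20,"delta_pos":[0,0,0],"angular":[0,0,0]}]' 35
```

```text
t: 5.52
ee_pos: [449.4, 55.7, 67.7]
tcp_rot: [3.141, 0.0, 1.571]
wrist_force: [0.3, -0.1, 0.0]
opening: 44.8
grip_force: 0.0
t: 6.02
ee_pos: [449.6, 55.7, 67.7]
tcp_rot: [3.141, 0.0, 1.571]
wrist_force: [-0.6, 0.1, 4.3]
opening: 26.6
grip_force: 32.9
```

```bash
python3 -m pendant '[{"hand":20,"delta_pos":[0,0,-15],"angular":[0,0,0]},{"hand":20,"delta_pos":[0,0,-25],"angular":[0,0,0]},{"hand":20,"delta_pos":[0,0,-30],"angular":[0,0,0]},{"hand":20,"delta_pos":[5,10,0],"angular":[0,0,0]},{"hand":20,"delta_pos":[15,28,0],"angular":[0,0,0]},{"hand":20,"delta_pos":[15,30,0],"angular":[0,0,0]},{"hand":20,"delta_pos":[15,30,0],"angular":[0,0,0]},{"hand":20,"delta_pos":[15,30,0],"angular":[0,0,0]}]'
python3 -m pendant '[{"hand":20,"delta_pos":[15,30,0],"angular":[0,0,0]},{"hand":20,"delta_pos":[15,28,0],"angular":[0,0,0]},{"hand":20,"delta_pos":[11,20,0],"angular":[0,0,0]},{"hand":20,"delta_pos":[0,0,0],"angular":[0,0,0]},{"hand":20,"delta_pos":[0,0,0],"angular":[0,0,0]},{"hand":20,"delta_pos":[0,0,0],"angular":[0,0,0]},{"hand":20,"delta_pos":[0,0,0],"angular":[0,0,0]},{"hand":20,"delta_pos":[0,0,0],"angular":[0,0,0]}]'
python3 - <<'E'
from h import *
W=read_camera("wrist");cv2.imwrite("pics/w2.png",W[:,:,::-1])
print(observe()["ee_pos"],observe()["wrist_force"],observe()["opening"])
E
```

```text
t: 6.68
ee_pos: [577.6, 121.5, 136.1]
tcp_rot: [-3.14, 0.0, 1.571]
wrist_force: [-0.1, 0.5, -0.7]
opening: 26.3
grip_force: 32.1
t: 7.35
ee_pos: [654.2, 161.2, 137.1]
tcp_rot: [-3.141, 0.0, 1.57]
wrist_force: [0.3, 0.7, -1.4]
opening: 26.3
grip_force: 32.0
[654.460833   161.25389452 137.32384107] [-0.95336773 -0.78855534 -0.93439643] 26.691049049735792
```

View pics/w2.png

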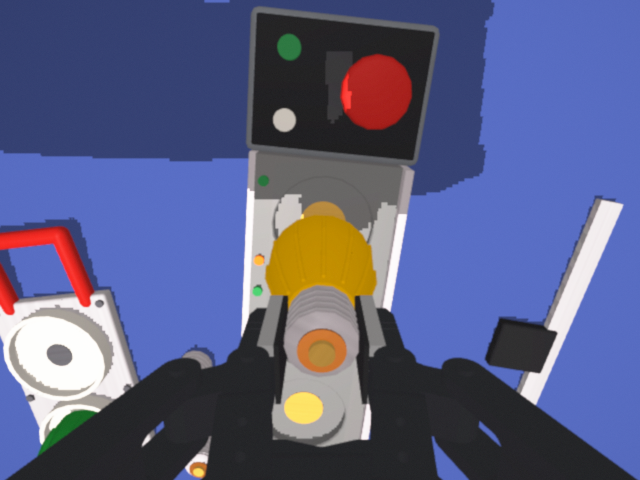

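The yellow lamp hangs upright by its cap (320,340) above seat 1 (323,215), next to the control box. Lowering it now.

```bash
python3 -m pendant '[{"hand":20,"delta_pos":[0,1,20],"angular":[0,0,0]},{"hand":20,"delta_pos":[0,0,20],"angular":[0,0,0]},{"hand":20,"delta_pos":[0,0,15],"angular":[0,0,0]},{"hand":20,"delta_pos":[0,0,8],"angular":[0,0,0]},{"hand":20,"delta_pos":[0,0,5],"angular":[0,0,0]},{"hand":20,"delta_pos":[0,0,2],"angular":[0,0,0]},{"hand":20,"delta_pos":[0,0,0],"angular":[0,0,0]},{"hand":20,"delta_pos":[0,0,0],"angular":[0,0,0]}]'
```

```text
t: 8.07
ee_pos: [656.9, 161.8, 68.3]
tcp_rot: [3.14, -0.0, 1.571]
wrist_force: [-0.7, 0.2, -0.6]
opening: 26.3
grip_force: 32.1
```

```bash
python3 -m pendant '[{"hand":20,"delta_pos":[0,0,1.5],"angular":[0,0,0]},{"hand":20,"delta_pos":[0,0,0],"angular":[0,0,0]},{"hand":20,"delta_pos":[0,0,1],"angular":[0,0,0]},{"hand":20,"delta_pos":[0,0,0],"angular":[0,0,0]},{"hand":20,"delta_pos":[0,0,0],"angular":[0,0,0]}]'
python3 -m pendant '[{"hand":20,"delta_pos":[0,0,0.5],"angular":[0,0,0]},{"hand":20,"delta_pos":[0,0,0],"angular":[0,0,0]},{"hand":20,"delta_pos":[0,0,0],"angular":[0,0,0]}]'
```

```text
t: 8.48
ee_pos: [656.4, 161.7, 65.0]
tcp_rot: [3.141, 0.0, 1.571]
wrist_force: [0.2, -0.8, -0.2]
opening: 26.3
grip_force: 32.3
t: 8.73
ee_pos: [656.4, 161.6, 64.9]
tcp_rot: [3.141, 0.0, 1.571]
wrist_force: [-2.0, -0.6, 4.4]
opening: 26.5
grip_force: 33.6
```

Contact at TCP z 64.9. Releasing and rising.

```bash
python3 -m pendant '[{"hand":29,"delta_pos":[0,0,0],"angular":[0,0,0]},{"hand":34,"delta_pos":[0,0,0],"angular":[0,0,0]},{"hand":50,"delta_pos":[0,0,0],"angular":[0,0,0]},{"hand":55,"delta_pos":[0,0,0],"angular":[0,0,0]},{"hand":55,"delta_pos":[0,0,-20],"angular":[0,0,0]},{"hand":55,"delta_pos":[0,0,-35],"angular":[0,0,0]},{"hand":55,"delta_pos":[0,0,-35],"angular":[0,0,0]},{"hand":55,"delta_pos":[0,0,0],"angular":[0,0,0]}]'
python3 - <<'E'
from h import *
W=read_camera("wrist");cv2.imwrite("pics/w3.png",W[:,:,::-1])
print(observe()["ee_pos"],observe()["wrist_force"],observe()["opening"])
E
```

```text
t: 9.4
ee_pos: [660.7, 162.3, 163.1]
tcp_rot: [3.128, -0.001, 1.571]
wrist_force: [1.2, 0.2, 1.0]
opening: 55.1
grip_force: 0.0
[659.29996124 162.11891141 159.86034898] [ 0.56998665  0.41290715 -0.03088165] 54.98498261179436
```

View pics/w3.png

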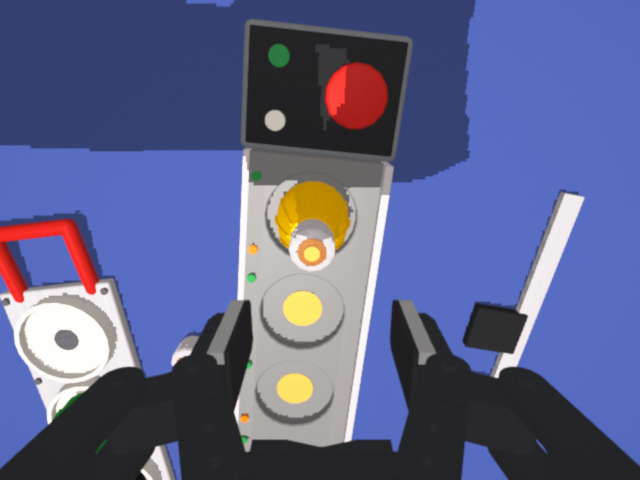

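The yellow lamp stands centred in seat 1 (312,215). Next the green lamp at (459,-22).

```bash
python3 -m pendant '[{"hand":55,"delta_pos":[-20,-22,0],"angular":[0,0,0]},{"hand":55,"delta_pos":[-24,-26,0],"angular":[0,0,0]},{"hand":55,"delta_pos":[-24,-26,0],"angular":[0,0,0]},{"hand":55,"delta_pos":[-24,-26,0],"angular":[0,0,0]},{"hand":55,"delta_pos":[-24,-26,0],"angular":[0,0,0]},{"hand":55,"delta_pos":[-24,-26,0],"angular":[0,0,0]},{"hand":55,"delta_pos":[-24,-26,0],"angular":[0,0,0]},{"hand":55,"delta_pos":[-20,-19,0],"angular":[0,0,0]}]'
python3 -m pendant '[{"hand":55,"delta_pos":[0,0,0],"angular":[0,0,0]},{"hand":55,"delta_pos":[0,0,0],"angular":[0,0,0]},{"hand":55,"delta_pos":[0,0,0],"angular":[0,0,0]},{"hand":55,"delta_pos":[0,0,0],"angular":[0,0,0]},{"hand":55,"delta_pos":[0,0,0],"angular":[0,0,0]}]'
```

```text
t: 10.12
ee_pos: [456.5, -22.9, 152.8]
tcp_rot: [-3.139, -0.001, 1.571]
wrist_force: [-0.8, -0.1, -0.0]
opening: 54.9
grip_force: 0.0
t: 10.53
ee_pos: [459.6, -21.7, 154.1]
tcp_rot: [-3.141, -0.0, 1.572]
wrist_force: [-0.0, 0.5, -0.5]
opening: 54.8
grip_force: 0.0
```

Perfect alignment. Now down 86 to about 68, then close.

```bash
python3 -m pendant '[{"hand":50,"delta_pos":[0,0,25],"angular":[0,0,0]},{"hand":50,"delta_pos":[0,0,28],"angular":[0,0,0]},{"hand":50,"delta_pos":[0,0,20],"angular":[0,0,0]},{"hand":50,"delta_pos":[0,0,10],"angular":[0,0,0]},{"hand":50,"delta_pos":[0,0,3],"angular":[0,0,0]},{"hand":50,"delta_pos":[0,0,0],"angular":[0,0,0]},{"hand":45,"delta_pos":[0,0,0],"angular":[0,0,0]},{"hand":45,"delta_pos":[0,0,0],"angular":[0,0,0]}]'
python3 -m pendant '[{"hand":34,"delta_pos":[0,0,0],"angular":[0,0,0]},{"hand":30,"delta_pos":[0,0,0],"angular":[0,0,0]},{"hand":28,"delta_pos":[0,0,0],"angular":[0,0,0]},{"hand":20,"delta_pos":[0,0,0],"angular":[0,0,0]},{"hand":20,"delta_pos":[0,0,0],"angular":[0,0,0]},{"hand":20,"delta_pos":[0,0,0],"angular":[0,0,0]}]' 35
```

```text
t: 11.2
ee_pos: [460.4, -22.5, 69.7]
tcp_rot: [3.139, 0.001, 1.571]
wrist_force: [-0.1, -0.3, 0.5]
opening: 45.0
grip_force: 0.0
t: 11.7
ee_pos: [459.5, -22.5, 69.5]
tcp_rot: [3.142, 0.0, 1.571]
wrist_force: [-3.9, 1.6, 9.5]
opening: 24.9
grip_force: 44.4
```

```bash
python3 -m pendant '[{"hand":20,"delta_pos":[0,0,0],"angular":[0,0,0]},{"hand":20,"delta_pos":[0,0,0],"angular":[0,0,0]}]'
```

```text
t: 11.87
ee_pos: [459.5, -22.5, 69.5]
tcp_rot: [3.142, 0.0, 1.571]
wrist_force: [-4.0, 0.8, 9.1]
opening: 25.2
grip_force: 44.4
```

```bash
python3 -m pendant '[{"hand":20,"delta_pos":[0,0,-15],"angular":[0,0,0]},{"hand":20,"delta_pos":[0,0,-25],"angular":[0,0,0]},{"hand":20,"delta_pos":[0,0,-30],"angular":[0,0,0]},{"hand":20,"delta_pos":[5,9,0],"angular":[0,0,0]},{"hand":20,"delta_pos":[15,27,0],"angular":[0,0,0]},{"hand":20,"delta_pos":[15,27,0],"angular":[0,0,0]},{"hand":20,"delta_pos":[15,27,0],"angular":[0,0,0]},{"hand":20,"delta_pos":[15,27,0],"angular":[0,0,0]}]'
python3 -m pendant '[{"hand":20,"delta_pos":[15,27,0],"angular":[0,0,0]},{"hand":20,"delta_pos":[15,27,0],"angular":[0,0,0]},{"hand":20,"delta_pos":[10,17,0],"angular":[0,0,0]},{"hand":20,"delta_pos":[0,0,0],"angular":[0,0,0]},{"hand":20,"delta_pos":[0,0,0],"angular":[0,0,0]},{"hand":20,"delta_pos":[0,0,0],"angular":[0,0,0]},{"hand":20,"delta_pos":[0,0,0],"angular":[0,0,0]},{"hand":20,"delta_pos":[0,0,0],"angular":[0,0,0]}]'
python3 - <<'E'
from h import *
W=read_camera("wrist");cv2.imwrite("pics/w4.png",W[:,:,::-1])
print(observe()["ee_pos"],observe()["wrist_force"],observe()["opening"])
E
```

```text
t: 12.53
ee_pos: [577.1, 43.6, 137.7]
tcp_rot: [-3.141, -0.0, 1.57]
wrist_force: [-0.2, -0.3, -0.0]
opening: 25.7
grip_force: 43.8
t: 13.2
ee_pos: [646.4, 82.3, 138.2]
tcp_rot: [-3.141, 0.0, 1.57]
wrist_force: [-0.5, 0.6, -0.6]
opening: 25.3
grip_force: 43.8
[646.56936563  82.27270148 138.31620905] [-0.68695855 -0.32055794 -0.10561684] 25.136691260229487
```

View pics/w4.png

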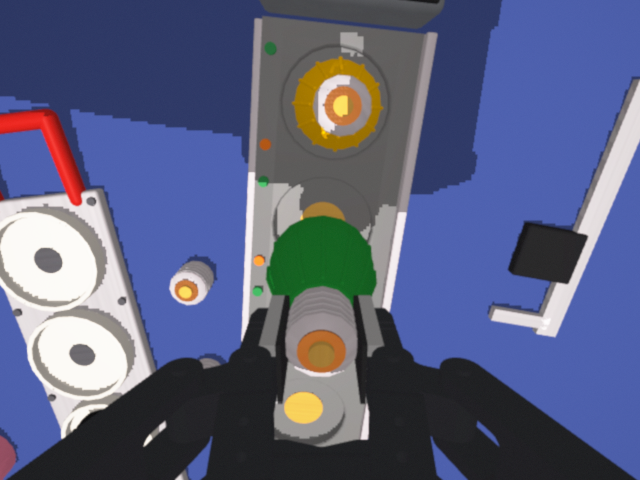

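The green lamp hangs upright over seat 2 (323,220), and yellow stands in seat 1 (338,102). Lowering.

```bash
python3 -m pendant '[{"hand":20,"delta_pos":[0,0.5,20],"angular":[0,0,0]},{"hand":20,"delta_pos":[0,0,20],"angular":[0,0,0]},{"hand":20,"delta_pos":[0,0,15],"angular":[0,0,0]},{"hand":20,"delta_pos":[0,0,8],"angular":[0,0,0]},{"hand":20,"delta_pos":[0,0,5],"angular":[0,0,0]},{"hand":20,"delta_pos":[0,0,2],"angular":[0,0,0]},{"hand":20,"delta_pos":[0,0,0],"angular":[0,0,0]},{"hand":20,"delta_pos":[0,0,0],"angular":[0,0,0]}]'
python3 -m pendant '[{"hand":20,"delta_pos":[0,0,1.5],"angular":[0,0,0]},{"hand":20,"delta_pos":[0,0,0],"angular":[0,0,0]},{"hand":20,"delta_pos":[0,0,0.5],"angular":[0,0,0]},{"hand":20,"delta_pos":[0,0,0],"angular":[0,0,0]},{"hand":20,"delta_pos":[0,0,0],"angular":[0,0,0]}]'
```

```text
t: 13.92
ee_pos: [648.4, 82.7, 69.3]
tcp_rot: [3.14, 0.0, 1.571]
wrist_force: [1.1, 0.1, -0.9]
opening: 25.2
grip_force: 43.8
t: 14.33
ee_pos: [647.9, 82.7, 66.6]
tcp_rot: [3.141, -0.0, 1.571]
wrist_force: [0.1, 0.3, 0.5]
opening: 25.6
grip_force: 44.0
```

```bash
python3 -m pendant '[{"hand":20,"delta_pos":[0,0,0.5],"angular":[0,0,0]},{"hand":20,"delta_pos":[0,0,0],"angular":[0,0,0]},{"hand":20,"delta_pos":[0,0,0],"angular":[0,0,0]}]'
```

```text
t: 14.58
ee_pos: [648.0, 82.8, 66.6]
tcp_rot: [3.141, -0.0, 1.571]
wrist_force: [-1.7, 0.7, 5.1]
opening: 25.5
grip_force: 44.9
```

Contact. Release, rise, then go to black (468,-101.5).

```bash
python3 -m pendant '[{"hand":28,"delta_pos":[0,0,0],"angular":[0,0,0]},{"hand":34,"delta_pos":[0,0,0],"angular":[0,0,0]},{"hand":50,"delta_pos":[0,0,0],"angular":[0,0,0]},{"hand":55,"delta_pos":[0,0,0],"angular":[0,0,0]},{"hand":55,"delta_pos":[0,0,-20],"angular":[0,0,0]},{"hand":55,"delta_pos":[0,0,-35],"angular":[0,0,0]},{"hand":55,"delta_pos":[0,0,-33],"angular":[0,0,0]},{"hand":55,"delta_pos":[0,0,0],"angular":[0,0,0]}]'
python3 -m pendant '[{"hand":55,"delta_pos":[-20,-19,0],"angular":[0,0,0]},{"hand":55,"delta_pos":[-24,-24,0],"angular":[0,0,0]},{"hand":55,"delta_pos":[-24,-24,0],"angular":[0,0,0]},{"hand":55,"delta_pos":[-24,-24,0],"angular":[0,0,0]},{"hand":55,"delta_pos":[-24,-24,0],"angular":[0,0,0]},{"hand":55,"delta_pos":[-24,-24,0],"angular":[0,0,0]},{"hand":55,"delta_pos":[-24,-24,0],"angular":[0,0,0]},{"hand":55,"delta_pos":[-20,-16,0],"angular":[0,0,0]}]'
python3 -m pendant '[{"hand":55,"delta_pos":[0,0,0],"angular":[0,0,0]},{"hand":55,"delta_pos":[0,0,0],"angular":[0,0,0]},{"hand":55,"delta_pos":[0,0,0],"angular":[0,0,0]},{"hand":55,"delta_pos":[0,0,0],"angular":[0,0,0]},{"hand":55,"delta_pos":[0,0,0],"angular":[0,0,0]}]'
```

```text
t: 15.25
ee_pos: [651.7, 82.6, 161.5]
tcp_rot: [3.129, 0.001, 1.571]
wrist_force: [1.0, -0.2, 1.8]
opening: 55.0
grip_force: 0.0
t: 15.92
ee_pos: [466.4, -102.0, 152.9]
tcp_rot: [-3.14, -0.0, 1.57]
wrist_force: [-0.2, 0.5, 0.1]
opening: 54.9
grip_force: 0.0
t: 16.33
ee_pos: [469.1, -100.6, 153.7]
tcp_rot: [-3.141, -0.0, 1.572]
wrist_force: [0.0, 0.2, 0.6]
opening: 54.7
grip_force: 0.0
```

```bash
python3 -m pendant '[{"hand":50,"delta_pos":[-0.5,-1,25],"angular":[0,0,0]},{"hand":50,"delta_pos":[0,0,28],"angular":[0,0,0]},{"hand":50,"delta_pos":[0,0,20],"angular":[0,0,0]},{"hand":50,"delta_pos":[0,0,10],"angular":[0,0,0]},{"hand":50,"delta_pos":[0,0,3],"angular":[0,0,0]},{"hand":50,"delta_pos":[0,0,0],"angular":[0,0,0]},{"hand":45,"delta_pos":[0,0,0],"angular":[0,0,0]},{"hand":45,"delta_pos":[0,0,0],"angular":[0,0,0]}]'
python3 -m pendant '[{"hand":34,"delta_pos":[0,0,0],"angular":[0,0,0]},{"hand":30,"delta_pos":[0,0,0],"angular":[0,0,0]},{"hand":28,"delta_pos":[0,0,0],"angular":[0,0,0]},{"hand":20,"delta_pos":[0,0,0],"angular":[0,0,0]},{"hand":20,"delta_pos":[0,0,0],"angular":[0,0,0]},{"hand":20,"delta_pos":[0,0,0],"angular":[0,0,0]}]' 35
```

```text
t: 17.0
ee_pos: [468.8, -102.2, 69.2]
tcp_rot: [3.139, 0.001, 1.571]
wrist_force: [0.7, -0.3, 0.0]
opening: 45.0
grip_force: 0.0
t: 17.5
ee_pos: [468.9, -102.3, 69.1]
tcp_rot: [3.139, 0.001, 1.571]
wrist_force: [0.2, 0.4, 5.7]
opening: 24.9
grip_force: 53.6
```

Held. On to seat 3 (639.5, 3.4): dx 171, dy 105.

```bash
python3 -m pendant '[{"hand":20,"delta_pos":[0,0,-15],"angular":[0,0,0]},{"hand":20,"delta_pos":[0,0,-25],"angular":[0,0,0]},{"hand":20,"delta_pos":[0,0,-30],"angular":[0,0,0]},{"hand":20,"delta_pos":[5,9,0],"angular":[0,0,0]},{"hand":20,"delta_pos":[15,25,0],"angular":[0,0,0]},{"hand":20,"delta_pos":[15,25,0],"angular":[0,0,0]},{"hand":20,"delta_pos":[15,25,0],"angular":[0,0,0]},{"hand":20,"delta_pos":[15,25,0],"angular":[0,0,0]}]'
python3 -m pendant '[{"hand":20,"delta_pos":[15,25,0],"angular":[0,0,0]},{"hand":20,"delta_pos":[15,25,0],"angular":[0,0,0]},{"hand":20,"delta_pos":[10,12,0],"angular":[0,0,0]},{"hand":20,"delta_pos":[0,0,0],"angular":[0,0,0]},{"hand":20,"delta_pos":[0,0,0],"angular":[0,0,0]},{"hand":20,"delta_pos":[0,0,0],"angular":[0,0,0]},{"hand":20,"delta_pos":[0,0,0],"angular":[0,0,0]},{"hand":20,"delta_pos":[0,0,0],"angular":[0,0,0]}]'
python3 - <<'E'
from h import *
W=read_camera("wrist");cv2.imwrite("pics/w5.png",W[:,:,::-1])
print(observe()["ee_pos"],observe()["wrist_force"],observe()["opening"])
E
```

```text
t: 18.17
ee_pos: [577.2, -35.8, 136.9]
tcp_rot: [-3.14, -0.0, 1.571]
wrist_force: [0.8, -0.9, -0.2]
opening: 25.2
grip_force: 51.1
t: 18.83
ee_pos: [637.9, 2.6, 137.6]
tcp_rot: [-3.141, 0.0, 1.57]
wrist_force: [-0.0, -0.3, 0.0]
opening: 25.0
grip_force: 51.0
[638.04677581   2.60585303 137.81054153] [ 0.28085725  0.2679465  -1.06920842] 25.397813886303304
```

View pics/w5.png

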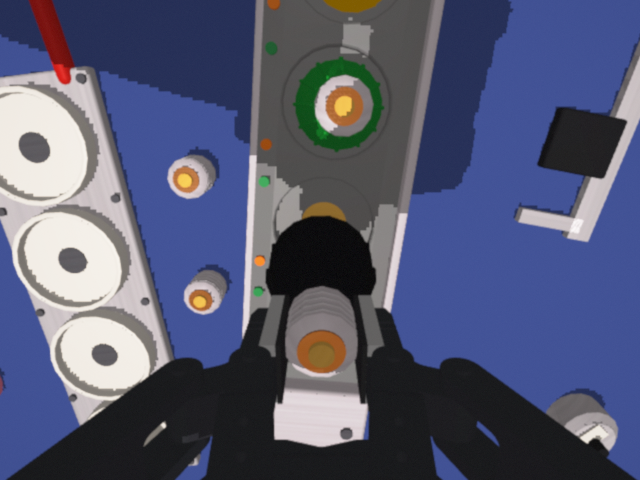

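Black hangs upright over seat 3 (323,215), and green stands in seat 2 (340,102). Seat 4 is hidden behind the lamp, with the end block at (320,410). Lowering to TCP about 66.

```bash
python3 -m pendant '[{"hand":20,"delta_pos":[0,0.5,20],"angular":[0,0,0]},{"hand":20,"delta_pos":[0,0,20],"angular":[0,0,0]},{"hand":20,"delta_pos":[0,0,15],"angular":[0,0,0]},{"hand":20,"delta_pos":[0,0,8],"angular":[0,0,0]},{"hand":20,"delta_pos":[0,0,5],"angular":[0,0,0]},{"hand":20,"delta_pos":[0,0,2],"angular":[0,0,0]},{"hand":20,"delta_pos":[0,0,0],"angular":[0,0,0]},{"hand":20,"delta_pos":[0,0,0],"angular":[0,0,0]}]'
python3 -m pendant '[{"hand":20,"delta_pos":[0,0,1.5],"angular":[0,0,0]},{"hand":20,"delta_pos":[0,0,0],"angular":[0,0,0]},{"hand":20,"delta_pos":[0,0,0.5],"angular":[0,0,0]},{"hand":20,"delta_pos":[0,0,0],"angular":[0,0,0]},{"hand":20,"delta_pos":[0,0,0],"angular":[0,0,0]}]'
```

```text
t: 19.55
ee_pos: [639.9, 3.1, 68.8]
tcp_rot: [3.14, 0.0, 1.571]
wrist_force: [0.2, 0.0, -0.6]
opening: 25.3
grip_force: 51.1
t: 19.97
ee_pos: [639.5, 3.2, 66.3]
tcp_rot: [3.141, 0.0, 1.571]
wrist_force: [-0.5, -0.2, 1.5]
opening: 25.1
grip_force: 51.4
```

```bash
python3 -m pendant '[{"hand":20,"delta_pos":[0,0,0.5],"angular":[0,0,0]},{"hand":20,"delta_pos":[0,0,0],"angular":[0,0,0]},{"hand":20,"delta_pos":[0,0,0],"angular":[0,0,0]}]'
```

```text
t: 20.22
ee_pos: [639.6, 3.2, 66.3]
tcp_rot: [3.141, 0.0, 1.571]
wrist_force: [-2.3, 0.5, 5.2]
opening: 25.5
grip_force: 52.1
```

Contact. Release, rise, go to white (477.5,-181).

```bash
python3 -m pendant '[{"hand":28,"delta_pos":[0,0,0],"angular":[0,0,0]},{"hand":34,"delta_pos":[0,0,0],"angular":[0,0,0]},{"hand":50,"delta_pos":[0,0,0],"angular":[0,0,0]},{"hand":55,"delta_pos":[0,0,0],"angular":[0,0,0]},{"hand":55,"delta_pos":[0,0,-20],"angular":[0,0,0]},{"hand":55,"delta_pos":[0,0,-35],"angular":[0,0,0]},{"hand":55,"delta_pos":[0,0,-33],"angular":[0,0,0]},{"hand":55,"delta_pos":[0,0,0],"angular":[0,0,0]}]'
python3 -m pendant '[{"hand":55,"delta_pos":[-20,-18,0],"angular":[0,0,0]},{"hand":55,"delta_pos":[-24,-21,0],"angular":[0,0,0]},{"hand":55,"delta_pos":[-24,-21,0],"angular":[0,0,0]},{"hand":55,"delta_pos":[-24,-21,0],"angular":[0,0,0]},{"hand":55,"delta_pos":[-24,-21,0],"angular":[0,0,0]},{"hand":55,"delta_pos":[-24,-21,0],"angular":[0,0,0]},{"hand":55,"delta_pos":[-24,-21,0],"angular":[0,0,0]},{"hand":55,"delta_pos":[-20,-18,0],"angular":[0,0,0]}]'
python3 -m pendant '[{"hand":55,"delta_pos":[0,0,0],"angular":[0,0,0]},{"hand":55,"delta_pos":[0,0,0],"angular":[0,0,0]},{"hand":55,"delta_pos":[0,0,0],"angular":[0,0,0]},{"hand":55,"delta_pos":[0,0,0],"angular":[0,0,0]},{"hand":55,"delta_pos":[0,0,0],"angular":[0,0,0]}]'
python3 - <<'E'
from h import *
W=read_camera("wrist");cv2.imwrite("pics/w6.png",W[:,:,::-1])
print(observe()["ee_pos"])
E
```

```text
t: 20.88
ee_pos: [643.2, 2.6, 160.9]
tcp_rot: [3.13, 0.002, 1.571]
wrist_force: [1.5, -0.4, 2.1]
opening: 55.2
grip_force: 0.0
t: 21.55
ee_pos: [475.4, -181.8, 152.7]
tcp_rot: [-3.141, -0.0, 1.57]
wrist_force: [-0.2, -0.5, 1.3]
opening: 54.9
grip_force: 0.0
t: 21.97
ee_pos: [477.6, -180.0, 153.1]
tcp_rot: [-3.141, -0.0, 1.572]
wrist_force: [0.1, -0.9, -0.0]
opening: 54.8
grip_force: 0.0
[ 477.58085934 -180.05669994  153.14793992]
```

View pics/w6.png

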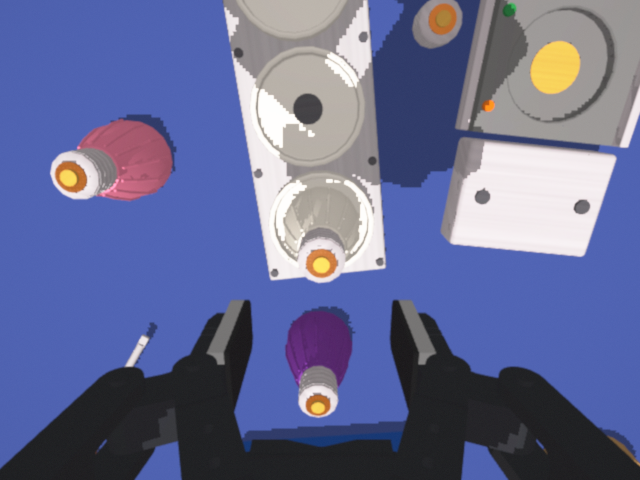

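The white lamp stands in the last nest at (321,225), in the same picture position as a lamp directly below the gripper. The purple look-alike at (318,360) is clear of the jaws. Gripping.

```bash
python3 -m pendant '[{"hand":50,"delta_pos":[-0.5,-0.5,25],"angular":[0,0,0]},{"hand":50,"delta_pos":[0,0,28],"angular":[0,0,0]},{"hand":50,"delta_pos":[0,0,20],"angular":[0,0,0]},{"hand":50,"delta_pos":[0,0,10],"angular":[0,0,0]},{"hand":50,"delta_pos":[0,0,2.5],"angular":[0,0,0]},{"hand":50,"delta_pos":[0,0,0],"angular":[0,0,0]},{"hand":45,"delta_pos":[0,0,0],"angular":[0,0,0]},{"hand":45,"delta_pos":[0,0,0],"angular":[0,0,0]}]'
python3 -m pendant '[{"hand":34,"delta_pos":[0,0,0],"angular":[0,0,0]},{"hand":30,"delta_pos":[0,0,0],"angular":[0,0,0]},{"hand":28,"delta_pos":[0,0,0],"angular":[0,0,0]},{"hand":20,"delta_pos":[0,0,0],"angular":[0,0,0]},{"hand":20,"delta_pos":[0,0,0],"angular":[0,0,0]},{"hand":20,"delta_pos":[0,0,0],"angular":[0,0,0]}]' 35
```

```text
t: 22.68
ee_pos: [477.8, -181.9, 69.3]
tcp_rot: [3.139, 0.002, 1.571]
wrist_force: [-0.3, -1.1, -0.7]
opening: 45.0
grip_force: 0.0
t: 23.18
ee_pos: [477.7, -181.9, 69.1]
tcp_rot: [3.139, 0.001, 1.571]
wrist_force: [0.2, 0.2, 5.8]
opening: 25.1
grip_force: 54.1
```

Held. To seat 4: dx 155, dy 105.

```bash
python3 -m pendant '[{"hand":20,"delta_pos":[0,0,-15],"angular":[0,0,0]},{"hand":20,"delta_pos":[0,0,-25],"angular":[0,0,0]},{"hand":20,"delta_pos":[0,0,-30],"angular":[0,0,0]},{"hand":20,"delta_pos":[5,9,0],"angular":[0,0,0]},{"hand":20,"delta_pos":[15,23,0],"angular":[0,0,0]},{"hand":20,"delta_pos":[15,23,0],"angular":[0,0,0]},{"hand":20,"delta_pos":[15,23,0],"angular":[0,0,0]},{"hand":20,"delta_pos":[15,23,0],"angular":[0,0,0]}]'
python3 -m pendant '[{"hand":20,"delta_pos":[15,23,0],"angular":[0,0,0]},{"hand":20,"delta_pos":[15,20,0],"angular":[0,0,0]},{"hand":20,"delta_pos":[10,11,0],"angular":[0,0,0]},{"hand":20,"delta_pos":[0,0,0],"angular":[0,0,0]},{"hand":20,"delta_pos":[0,0,0],"angular":[0,0,0]},{"hand":20,"delta_pos":[0,0,0],"angular":[0,0,0]},{"hand":20,"delta_pos":[0,0,0],"angular":[0,0,0]},{"hand":20,"delta_pos":[0,0,0],"angular":[0,0,0]}]'
```

```text
t: 23.85
ee_pos: [578.2, -115.3, 137.1]
tcp_rot: [-3.141, -0.0, 1.57]
wrist_force: [-0.1, -0.4, -0.9]
opening: 25.6
grip_force: 53.1
t: 24.52
ee_pos: [631.0, -76.9, 137.7]
tcp_rot: [-3.141, 0.0, 1.57]
wrist_force: [0.3, 0.2, -0.4]
opening: 25.1
grip_force: 53.1
```

```bash
python3 -m pendant '[{"hand":20,"delta_pos":[0,-0.5,20],"angular":[0,0,0]},{"hand":20,"delta_pos":[0,0,20],"angular":[0,0,0]},{"hand":20,"delta_pos":[0,0,15],"angular":[0,0,0]},{"hand":20,"delta_pos":[0,0,8],"angular":[0,0,0]},{"hand":20,"delta_pos":[0,0,5],"angular":[0,0,0]},{"hand":20,"delta_pos":[0,0,2],"angular":[0,0,0]},{"hand":20,"delta_pos":[0,0,0],"angular":[0,0,0]},{"hand":20,"delta_pos":[0,0,0],"angular":[0,0,0]}]'
python3 -m pendant '[{"hand":20,"delta_pos":[0,0,1.5],"angular":[0,0,0]},{"hand":20,"delta_pos":[0,0,0],"angular":[0,0,0]},{"hand":20,"delta_pos":[0,0,0.5],"angular":[0,0,0]},{"hand":20,"delta_pos":[0,0,0],"angular":[0,0,0]},{"hand":20,"delta_pos":[0,0,0],"angular":[0,0,0]}]'
```

```text
t: 25.18
ee_pos: [631.8, -76.6, 68.8]
tcp_rot: [3.14, 0.001, 1.571]
wrist_force: [-0.6, 0.3, -1.4]
opening: 25.3
grip_force: 53.1
t: 25.6
ee_pos: [631.5, -76.3, 66.3]
tcp_rot: [3.141, 0.0, 1.571]
wrist_force: [-0.3, -0.1, 0.8]
opening: 25.6
grip_force: 53.4
```

```bash
python3 -m pendant '[{"hand":20,"delta_pos":[0,0,0.5],"angular":[0,0,0]},{"hand":20,"delta_pos":[0,0,0],"angular":[0,0,0]},{"hand":20,"delta_pos":[0,0,0],"angular":[0,0,0]}]'
```

```text
t: 25.85
ee_pos: [631.5, -76.3, 66.2]
tcp_rot: [3.141, 0.0, 1.571]
wrist_force: [-2.5, 1.3, 4.8]
opening: 25.4
grip_force: 54.3
```

Contact. Release, rise and move back for a final check by the top and side cameras.

```bash
python3 -m pendant '[{"hand":28,"delta_pos":[0,0,0],"angular":[0,0,0]},{"hand":34,"delta_pos":[0,0,0],"angular":[0,0,0]},{"hand":50,"delta_pos":[0,0,0],"angular":[0,0,0]},{"hand":55,"delta_pos":[0,0,0],"angular":[0,0,0]},{"hand":55,"delta_pos":[0,0,-20],"angular":[0,0,0]},{"hand":55,"delta_pos":[0,0,-35],"angular":[0,0,0]},{"hand":55,"delta_pos":[0,0,-35],"angular":[0,0,0]},{"hand":55,"delta_pos":[0,0,-30],"angular":[0,0,0]}]'
python3 -m pendant '[{"hand":55,"delta_pos":[-15,-30,0],"angular":[0,0,0]},{"hand":55,"delta_pos":[-15,-30,0],"angular":[0,0,0]},{"hand":55,"delta_pos":[-15,-30,0],"angular":[0,0,0]},{"hand":55,"delta_pos":[-15,-30,0],"angular":[0,0,0]},{"hand":55,"delta_pos":[-15,-30,0],"angular":[0,0,0]},{"hand":55,"delta_pos":[-15,-30,0],"angular":[0,0,0]},{"hand":55,"delta_pos":[-15,-30,0],"angular":[0,0,0]},{"hand":55,"delta_pos":[0,0,0],"angular":[0,0,0]}]'
python3 -m pendant '[{"hand":55,"delta_pos":[-35,0,0],"angular":[0,0,0]},{"hand":55,"delta_pos":[-35,0,0],"angular":[0,0,0]},{"hand":55,"delta_pos":[-30,0,0],"angular":[0,0,0]},{"hand":55,"delta_pos":[0,0,0],"angular":[0,0,0]},{"hand":55,"delta_pos":[0,0,0],"angular":[0,0,0]},{"hand":55,"delta_pos":[0,0,0],"angular":[0,0,0]},{"hand":55,"delta_pos":[0,0,0],"angular":[0,0,0]},{"hand":55,"delta_pos":[0,0,0],"angular":[0,0,0]}]'
python3 - <<'E'
from h import *
for c in("top","side"):
    im=read_camera(c);cv2.imwrite(f"pics/{c}9.png",im[:,:,::-1])
i=camera_info("top");E=np.linalg.inv(np.array(i["extrinsics"]));T=read_camera("top")
for s in((655.5,162.6),(647.5,83),(639.5,3.4),(631.5,-76.3)):
    p=E[:3,:3]@np.array([*s,93.5])+E[:3,3];p=p[:2]/p[2]*i["fx"]+[i["cx"],i["cy"]]
    b=blob(T,p,8); print(p.round(1),b and (b[0].round(1),b[1],onz(*ray("top",b[0]),93.5).round(1)-[*s,0]))
E
```

```text
t: 26.52
ee_pos: [630.9, -76.3, 186.7]
tcp_rot: [-3.141, 0.0, 1.571]
wrist_force: [0.7, 0.4, 0.8]
opening: 55.2
grip_force: 0.0
t: 27.18
ee_pos: [417.2, -182.3, 184.1]
tcp_rot: [-3.139, -0.0, 1.567]
wrist_force: [-0.8, 0.1, -0.1]
opening: 54.9
grip_force: 0.0
t: 27.85
ee_pos: [421.2, -280.2, 185.1]
tcp_rot: [-3.141, -0.0, 1.572]
wrist_force: [-0.9, -0.2, -0.2]
opening: 55.2
grip_force: 0.0
[159.9 116.1] (array([160.4, 115.9]), 109, array([ 0.3, -0.6, 93.5]))
[221.1 123.8] (array([221.6, 123.5]), 108, array([ 0.4, -0.6, 93.5]))
[281.7 131.4] (array([282. , 131.5]), 104, array([-0.1, -0.3, 93.5]))
[341.9 138.9] (array([341.7, 139.3]), 103, array([-0.4,  0.2, 93.5]))
```

View pics/top9.png

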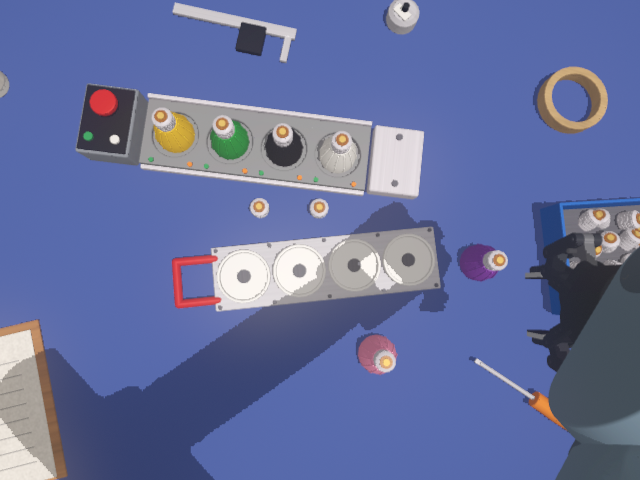

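View pics/side9.png

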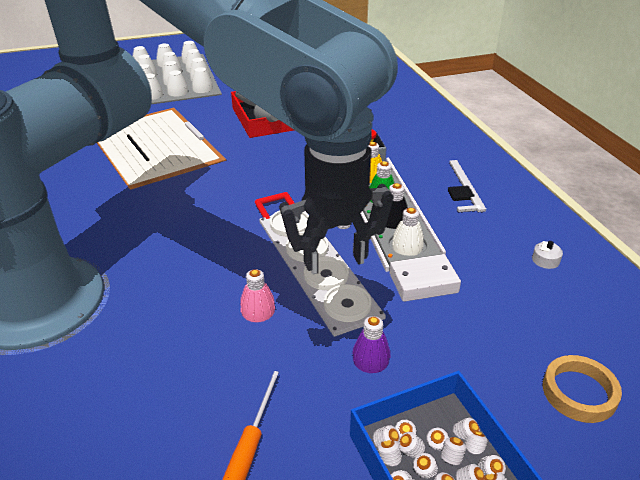

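From the control box, the top view shows yellow (174,132), green (229,138), black (284,146) and white (339,153) upright in their seats, within 1 mm of centre, with the gripper clear and touching nothing. The side view agrees: the two lamps it shows clearly, white (408,235) and black (396,210), are upright.

```bash
python3 -c "
from bench import *;print(hand_in())"
```

```text
the job is handed in; nothing more can be done
None
```

I moved the four lamps into the fixture (yellow, green, black, white, counted from the control box), all upright and within about 1 mm of their seat centres, and handed the job in at about 28 s; no verdict was returned.

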